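Press the loose marker caps home

TASK

Four markers stand cap up in the wooden stand on the bench, and two of them, one thick and one slim, were left with their caps only half on, so a grey neck shows below the cap. Press both of these caps straight down until they are fully home, so that the markers do not dry out.

Things in the scene. Friction and masses are not known exactly. Their poses are not given: they have to be found in the camera images.
- thick_cap_top (a point): Centre of the top face of the thick marker's half-on cap; z up. Marker upright, fixed in a wooden stand (240 x 60 mm, top at 52 mm) with four markers in a row 55 mm apart, any order. White barrel and black flat-topped cap 30 mm in diameter, cap 37 mm long. Top face 125 mm above the bench when home, 136 to 141 mm half on. The other thick marker is closed already.
- thick_cap (a joint): How far the thick marker's cap stands off its home, in m: 0 = fully home on the barrel's shoulder (a hard stop), 0.011 to 0.016 = half on, as at the start. It slides straight down; the snug fit holds it wherever it is left, and about 7 N moves it.
- slim_cap_top (a point): Centre of the top face of the slim marker's half-on cap; z up. Marker upright, fixed in the same row of the same stand. White barrel and black flat-topped cap 20 mm in diameter, cap 42 mm long. Top face 132 mm above the bench when home, 143 to 148 mm half on. The other slim marker is closed already.
- slim_cap (a joint): How far the slim marker's cap stands off its home, in m: 0 = fully home on the barrel's shoulder (a hard stop), 0.011 to 0.016 = half on, as at the start. It slides straight down; the snug fit holds it wherever it is left, and about 7 N moves it.

How it is judged:
By the outcome, as a careful person would: the job done as asked, in the order asked, and still so for the second after the job is handed in, with the robot touching nothing.
It also fails if it takes over 29 s, if anything falls off the work surface, if the arm or the gripper's body presses on something with over 40 N, if the wrist force passes 120 N, or if a joint passes its speed limit or range.

ROBOT

A 6-joint arm with a two-finger parallel gripper is mounted at the origin on a cart in front of the work surface, level with it; the furniture and walls round the work are solid. World frame = base frame: x ahead of the robot, y to its left, z up, the work surface at z = 0. Lengths are in m, angles in rad, forces in N, time in s.
With the tool pointing down it reaches from about 0.375 to 0.975 m from the base axis. Payload 3.8 kg.
Tool frame: the origin (TCP) lies midway between the tips of the shut fingers; the grasp point (between the pads) lies 19 mm behind it; z points along the fingers, y is the line along which they close (so a half turn about z gives the same grasp; the last joint's range is limited). The gripper opens to 85 mm and grips with 20 to 120 N. Pads are 22 mm wide; open, the fingers measure 114 mm over their backs; the gripper's body (76 mm by 85 mm) begins 54 mm behind the grasp point. The pads swing forward as they close: fully open they stand 13 mm farther back than shut.
Start: joints at [-1.242, 0.264, 1.604, -0, 1.274, -0.037], TCP at [0.241, -0.63, 0.231] pointing down, gripper open.
Joint ranges: [-2.63, 2.63], [-0.94, 2.18], [0.31, 2.57], [-1.31, 4.45], [0, 2.66], [-2.55, 2.55]. Speed limits (rad/s): [2.57, 2.57, 3.14, 3.14, 3.14, 3.14].

INTERFACE

Orientations are given as a rotation vector (axis times angle).
In Python, from workcell import bot gives the robot as it stands.
- The arm moves only by the tool jog_arm, never from a script. Its argument "motion" is a list of rows, each a list of 5 numbers: the opening, from -1 (shut) to 1 (fully open), then the shift along the tool's x, y, z in mm, then the turn about the tool's z in degrees. In form: [[claw, x, y, z, twist], ...]. A call has 1 to 10 rows; each row shifts and turns the commanded pose from where the row before left it, along the tool's axes as they then stand; what a row does not reach is not made up. A row lasts 1/12 s, in which the tool goes at most 41.7 mm and 7.16 degrees, less where a joint would pass 70% of its speed; a pose out of reach is approached as far as the arm can. A call with a gripper value outside its range is refused whole. The fingers move at their own pace and stop on an object; "force" is the grip in N (left out, the last holds). Time passes only in rows, so rows that do not move let the fingers close. It gives the time, the measured TCP pose, the force, the opening and the grip force at its end, in the units of the state.
- bot.read_state(): the state, without advancing time (a new reading comes with each control period).
- bot.read_camera(name): name is "scene" or "side" or "wrist"; returns (picture, depth): 480x640x3 uint8, red, green, blue; 480x640 float32, m along the optical axis (not along the pixel's ray), 0 where there is no reading.
- bot.get_calibration(name): a dict with "vfov" (degrees; the focal length in pixels is half the picture's height over the tangent of half this angle, whatever the lens; pixels are square), "cx", "cy" (the principal point, pixels), "dist" ([k1, k2, p1, p2, k3] as OpenCV has them; the pictures are not rectified), "rvec" (rotation vector, rad) and "tvec" (3), from world to camera coordinates, as OpenCV has them; the wrist camera has in their place "tool_from_camera" (4x4, takes a point from camera to tool coordinates, whose origin is the TCP and whose axes are the flange's). Camera axes: x right, y down, z forward; pixel columns grow to the right and rows downward; lengths in m; the calibration is good to about 2 mm. A picture is of the moment at which its call begins: read the wrist's pose just before it. get_calibration takes no time and is no camera call.
- bot.finish_job(): hands the job in; it is judged then, once.
The state is a dict: "time": time; "q": joint angles; "joint_vel": joint speeds; "joint_torque": joint torques, N m; "tool_pos": TCP position; "tcp_rot": TCP orientation; "wrist_force": force on the tool from outside, world axes, zero at the start; "torque": the same for the moment, N m; "width": opening from 0.0 (shut) to 1.0 (fully open); "grip_force": force on a finger pad.
Only numpy, scipy, OpenCV 4.12 (cv2) and the standard library are available. Lean on these libraries where they do the work, as an engineer would, in place of code of your own. Each camera call takes 0.05 s, during which the arm holds its last target. There are 200 camera calls.

## Working session

There is one attempt and no reset: what is moved stays moved. The work goes in short steps, Python scripts to look and compute and a tool call to move; the robot and the scene stay as the last step left them, time stands still between calls to the robot, and variables do not carry over. Pictures are saved under pics/ and viewed, at most 10 in all, crops included, and the job is handed in when it is done.

Besides the shell and the picture viewer there is one more tool, called after "Request:" as name(argument=value, ...), one argument or row to a line, values as JSON. jog_arm: Moves the arm, as the interface text tells. Its arguments: {"type":"object","properties":{"motion":{"type":"array"},"force":{"type":"number"}},"required":["motion"]}

```bash
mkdir -p pics
cat > h.py <<'E'
import numpy as np, cv2
from workcell import bot
def K(c):
    f=240/np.tan(np.radians(c["vfov"])/2); return np.array([[f,0,c["cx"]],[0,f,c["cy"]],[0,0,1.]])
def cloud(name,T=None):
    st=bot.read_state(); im,d=bot.read_camera(name); c=bot.get_calibration(name)
    v,u=np.mgrid[:480,:640]
    n=cv2.undistortPoints(np.stack([u,v],-1).reshape(-1,1,2).astype(np.float32),K(c),np.array(c["dist"],float)).reshape(480,640,2)
    P=np.dstack([n*d[...,None],d])
    if "rvec" in c:
        R=cv2.Rodrigues(np.array(c["rvec"],float))[0]; W=(P-np.array(c["tvec"]).ravel())@R
    else:
        M=np.array(c["tool_from_camera"]); R=cv2.Rodrigues(np.array(st["tcp_rot"],float))[0]
        W=(P@M[:3,:3].T+M[:3,3])@R.T+np.array(st["tool_pos"])
    W[d==0]=np.nan
    return im,W
E
python3 - <<'E'
from h import *
for n in("scene","side"):
    im,W=cloud(n); cv2.imwrite(f"pics/{n}1.png",im[...,::-1]); np.save(n+".npy",W)
    m=(W[...,2]>.11)&(W[...,2]<.16)&(im.max(-1)<70)&(W[...,0]>.3)&(W[...,0]<1)
    k,l,s,c=cv2.connectedComponentsWithStats(m.astype(np.uint8))
    for i in range(1,k):
        if s[i,4]>15: w=W[l==i]; print(n,s[i],w.min(0).round(3),w.max(0).round(3))
print(bot.read_state())
E
```

```text
scene [282 226  16  33 397] [ 0.427 -0.104  0.11 ] [ 0.469 -0.036  0.146]
scene [285 260  25  39 746] [ 0.469 -0.207  0.11 ] [ 0.519 -0.13   0.14 ]
side [307 190  10  13 115] [ 0.426 -0.051  0.11 ] [ 0.444 -0.032  0.134]
side [303 207  10  18 159] [ 0.448 -0.101  0.11 ] [ 0.467 -0.083  0.146]
side [295 233  16  17 208] [ 0.466 -0.155  0.11 ] [ 0.496 -0.127  0.127]
side [290 254  16  21 284] [ 0.489 -0.205  0.11 ] [ 0.519 -0.175  0.139]
{'time': 0.1, 'q': array([-1.24189591e+00,  2.64709254e-01,  1.60526388e+00,  2.43168356e-05,
        1.27369900e+00, -3.68839061e-02]), 'joint_vel': array([ 1.70592725e-03, -2.37490782e-03, -3.32875899e-03,  7.91113231e-05,
       -1.46392980e-03,  1.92909866e-04]), 'joint_torque': array([ 4.45903333e-05, -5.16707861e+01, -3.68589163e+01, -9.64220840e-05,
        6.30355134e-03, -3.13610215e-06]), 'tool_pos': array([ 0.24123383, -0.62970133,  0.23005106]), 'tcp_rot': array([-3.08717217e+00, -5.70988995e-01,  4.38824992e-04]), 'wrist_force': array([-0.5968621 ,  0.09082885,  0.15880138]), 'torque': array([-0.01047218,  0.01065029, -0.01516785]), 'grip_force': 0.0, 'width': 0.99870677512345}
```

View picture.

View pics/scene1.png

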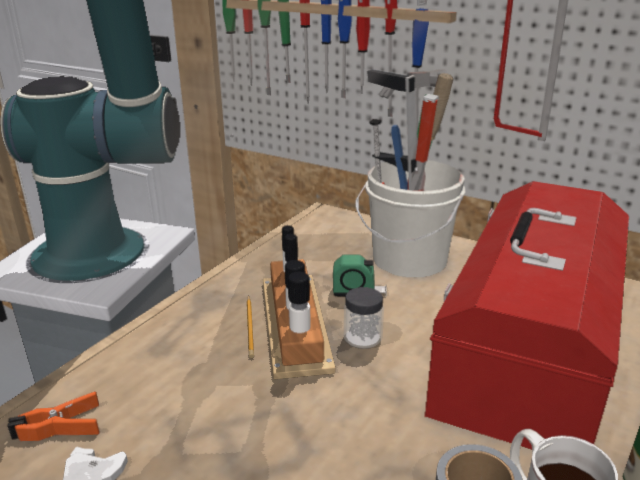

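Run:
```python
from h import *
st=bot.read_state(); R=cv2.Rodrigues(np.array(st["tcp_rot"]))[0]; print(R.round(3))
for t in ([.504,-.190,.2],[.457,-.092,.2]): print(((np.array(t)-st["tool_pos"])@R*1000).round(1))
```

```text
[[ 0.934  0.358 -0.001]
 [ 0.358 -0.934  0.002]
 [ 0.    -0.002 -1.   ]]
[ 402.7 -316.6   30.7]
[ 393.8 -424.9   31. ]
```

The scene view shows the stand at about px (298, 310), with four black caps in a row between (290, 230) and (298, 290). The toolbox on the right and the jar at (363, 315) are clear of the approach. The depth data puts the half-on thick cap at (0.504, -0.190), top about 0.139, and the half-on slim cap at (0.457, -0.092), top about 0.146.

Request:
jog_arm(
  motion=[
    [-1,29,-22,0,0],
    [-1,29,-22,0,0],
    [-1,29,-22,0,0],
    [-1,29,-22,0,0],
    [-1,29,-22,0,0],
    [-1,29,-22,0,0],
    [-1,29,-22,0,0],
    [-1,29,-22,0,0],
    [-1,29,-22,0,0],
    [-1,29,-22,0,0],
  ],
  force=40,
)

```text
time: 0.93
tool_pos: [0.4339, -0.3193, 0.2309]
tcp_rot: [-3.089, -0.571, 0.001]
wrist_force: [0.5, -0.1, -0.2]
width: 0.004
grip_force: 0.0
```

Request:
jog_arm(
  motion=[
    [-1,20,-16,0,0],
    [-1,20,-16,0,0],
    [-1,10,-10,0,0],
    [-1,0,0,0,0],
    [-1,0,0,0,0],
  ],
)

```text
time: 1.35
tool_pos: [0.4652, -0.2634, 0.2308]
tcp_rot: [-3.088, -0.575, 0.001]
wrist_force: [-0.3, 0.1, -0.2]
width: -0.002
grip_force: 0.0
```

```bash
cat > look.py <<'E'
from h import *
import sys
im,W=cloud("wrist"); cv2.imwrite(sys.argv[1],im[...,::-1])
m=(W[...,2]>.11)&(W[...,2]<.16)&(im.max(-1)<80)
k,l,s,c=cv2.connectedComponentsWithStats(m.astype(np.uint8))
st=bot.read_state(); R=cv2.Rodrigues(np.array(st["tcp_rot"]))[0]; print(st["tool_pos"],st["time"],st["width"])
for i in range(1,k):
    if s[i,4]>60:
        w=W[l==i]; t=np.percentile(w[:,2],80); w=w[abs(w[:,2]-t)<.004]
        mid=(w.min(0)+w.max(0))/2; mid[2]=t
        print(s[i],mid.round(4),np.ptp(w,axis=0).round(3),"tool mm",((mid-st["tool_pos"])@R*1000).round(1))
E
python3 look.py pics/w1.png
```

```text
[ 0.4649395  -0.26408847  0.23093133] 1.4 -0.0001776199449075138
[ 212  127   48   42 1543] [ 0.5044 -0.1899  0.1373] [0.028 0.029 0.005] tool mm [ 63.5 -55.2  93.6]
[ 140  133   49   40 1518] [ 0.4816 -0.1399  0.1256] [0.028 0.029 0.006] tool mm [  60.2 -109.9  105.3]
[  52  145   58   28 1384] [ 0.4586 -0.0898  0.1435] [0.018 0.02  0.006] tool mm [  56.7 -164.9   87.5]
[  0 149  38  28 917] [ 0.4358 -0.0436  0.1314] [0.018 0.013 0.006] tool mm [  51.9 -216.3   99.5]
```

View pics/w1.png

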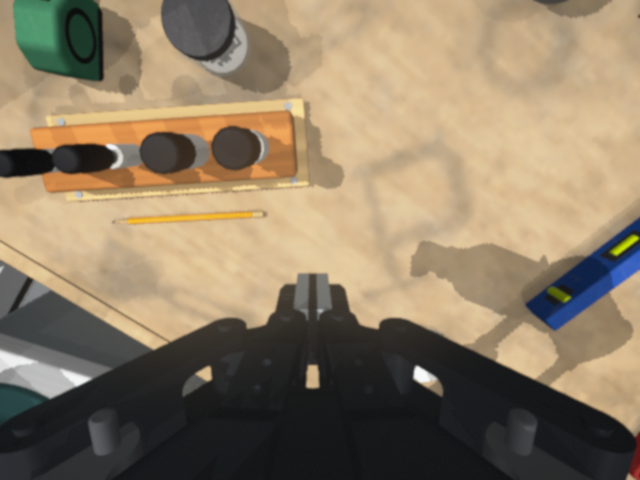

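The wrist view shows the four caps at about px (15, 162), (85, 157), (165, 152) and (236, 148). A neck shows on the slim cap at (85, 157), and the heights agree with the scene camera. Next I go above the thick cap.

Request:
jog_arm(
  motion=[
    [-1,21,-18,0,0],
    [-1,21,-18,0,0],
    [-1,21,-19,0,0],
    [-1,0,0,30,0],
    [-1,0,0,30,0],
    [-1,0,0,20,0],
    [-1,0,0,5,0],
    [-1,0,0,0,0],
    [-1,0,0,0,0],
  ],
)

```text
time: 2.15
tool_pos: [0.5045, -0.1912, 0.1469]
tcp_rot: [3.089, 0.569, 0.001]
wrist_force: [0.5, 1.1, 0.4]
width: -0.004
grip_force: 0.0
```

```bash
python3 look.py pics/w2.png
python3 - <<'E'
from h import *
im,W=cloud("side"); cv2.imwrite("pics/s2.png",cv2.resize(im[150:300,220:420,::-1],None,fx=4,fy=4))
E
```

```text
[ 0.50523486 -0.19137806  0.14780372] 2.2 -0.0005408439391493299
[ 282  240   61   51 1695] [ 0.509  -0.1878  0.1373] [0.02  0.026 0.006] tool mm [ 4.8 -2.  10.5]
[ 182  246   59   58 1592] [ 0.4824 -0.141   0.1256] [0.028 0.025 0.005] tool mm [ -3.4 -55.2  22.1]
[  61  262   74   58 2587] [ 0.4595 -0.0903  0.1434] [0.018 0.018 0.006] tool mm [  -6.7 -110.8    4.2]
[   0  268   40   46 1280] [ 0.4376 -0.0451  0.1281] [0.017 0.01  0.008] tool mm [ -11.  -160.8   19.4]
```

View pics/s2.png

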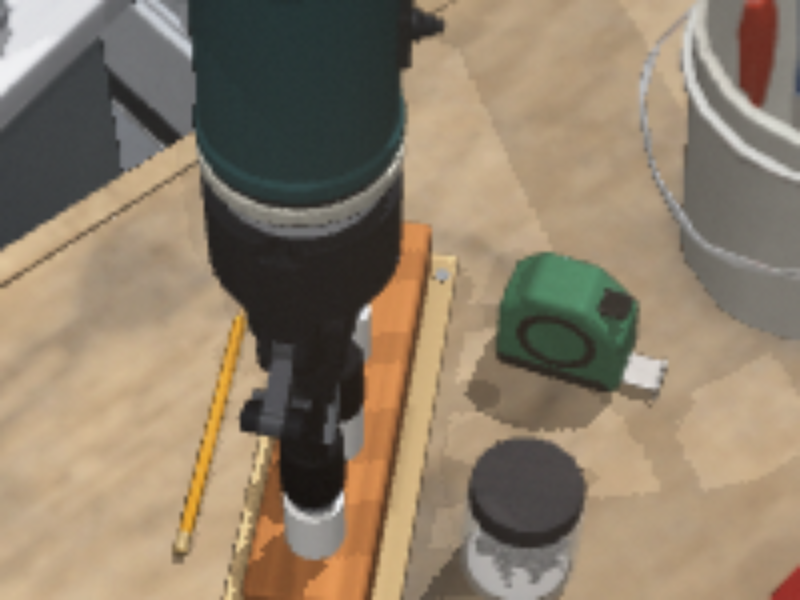

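View pics/w2.png

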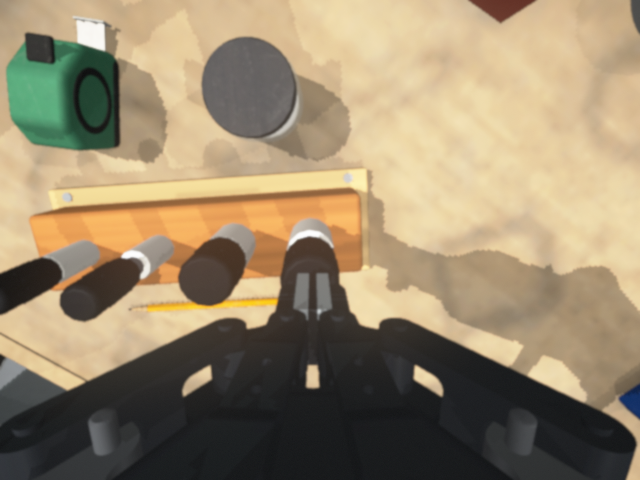

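Both pictures show the shut fingertips right over the thick cap: (312, 285) in the wrist view, and (312, 440) in the side crop. Next I press.

Request:
jog_arm(
  motion=[
    [-1,0,0,4,0],
    [-1,0,0,4,0],
    [-1,0,0,2,0],
    [-1,0,0,2,0],
    [-1,0,0,2,0],
    [-1,0,0,2,0],
    [-1,0,0,2,0],
    [-1,0,0,0,0],
  ],
)

```text
time: 2.92
tool_pos: [0.5047, -0.1904, 0.1291]
tcp_rot: [3.088, 0.572, 0.001]
wrist_force: [-2.2, 0.4, 3.7]
width: 0.002
grip_force: 2.2
```

Request:
jog_arm(
  motion=[
    [-1,0,0,1,0],
    [-1,0,0,1,0],
    [-1,0,0,0,0],
  ],
)

```text
time: 3.17
tool_pos: [0.5047, -0.1904, 0.1273]
tcp_rot: [3.088, 0.572, 0.001]
wrist_force: [-2.6, 0.9, 6.2]
width: 0.002
grip_force: 2.8
```

Request:
jog_arm(
  motion=[
    [-1,0,0,1,0],
    [-1,0,0,1,0],
    [-1,0,0,0,0],
  ],
)

```text
time: 3.42
tool_pos: [0.5047, -0.1903, 0.1253]
tcp_rot: [3.088, 0.572, 0.001]
wrist_force: [-1.0, 0.1, 5.9]
width: 0.003
grip_force: 2.8
```

Request:
jog_arm(
  motion=[
    [-1,0,0,0.5,0],
    [-1,0,0,0.5,0],
    [-1,0,0,0,0],
  ],
)

```text
time: 3.67
tool_pos: [0.5048, -0.1904, 0.125]
tcp_rot: [3.088, 0.572, 0.001]
wrist_force: [-3.0, 1.2, 9.4]
width: -0.0
grip_force: 4.7
```

Request:
jog_arm(
  motion=[
    [-1,0,0,0.5,0],
    [-1,0,0,0.5,0],
    [-1,0,0,0,0],
  ],
)

```text
time: 3.92
tool_pos: [0.5049, -0.1904, 0.1249]
tcp_rot: [3.088, 0.572, 0.001]
wrist_force: [-6.3, 1.3, 13.8]
width: -0.001
grip_force: 7.2
```

Request:
jog_arm(
  motion=[
    [-1,0,0,0.5,0],
    [-1,0,0,0.5,0],
    [-1,0,0,0,0],
  ],
)

```text
time: 4.17
tool_pos: [0.5049, -0.1905, 0.1248]
tcp_rot: [3.088, 0.572, 0.001]
wrist_force: [-8.4, 2.3, 18.9]
width: -0.0
grip_force: 9.7
```

The thick cap is home: it stopped hard at 0.125. Next I lift and go over to the slim one.

Request:
jog_arm(
  motion=[
    [-1,0,0,-10,0],
    [-1,0,0,-20,0],
    [-1,0,0,-15,0],
    [-1,0,-10,0,0],
    [-1,-2,-25,0,0],
    [-1,-2,-30,0,0],
    [-1,-2,-25,0,0],
    [-1,-2,-19,0,0],
    [-1,0,0,0,0],
    [-1,0,0,0,0],
  ],
)

```text
time: 5.0
tool_pos: [0.457, -0.0901, 0.1654]
tcp_rot: [-3.088, -0.575, 0.001]
wrist_force: [1.2, -0.8, 0.2]
width: 0.005
grip_force: 0.0
```

```bash
python3 look.py pics/w3.png
python3 - <<'E'
from h import *
im,W=cloud("side"); cv2.imwrite("pics/s3.png",cv2.resize(im[150:300,220:420,::-1],None,fx=4,fy=4))
m=(W[...,2]>.11)&(W[...,2]<.16)&(im.max(-1)<70)&(W[...,1]<-.165)&(W[...,1]>-.22)
w=W[m];print(w.min(0),w.max(0))
E
```

```text
[ 0.45768039 -0.09088265  0.16573986] 5.05 8.523144129385507e-05
[ 468  218   62   54 2412] [ 0.5042 -0.1878  0.1256] [0.028 0.028 0.006] tool mm [  8.7 107.2  40.1]
[379 225  54  52 897] [ 0.4818 -0.138   0.1255] [0.027 0.027 0.006] tool mm [ 5.6 52.7 40.2]
[ 0.48962966 -0.20520667  0.11004769] [ 0.51849262 -0.17614486  0.12912559]
```

View pics/s3.png

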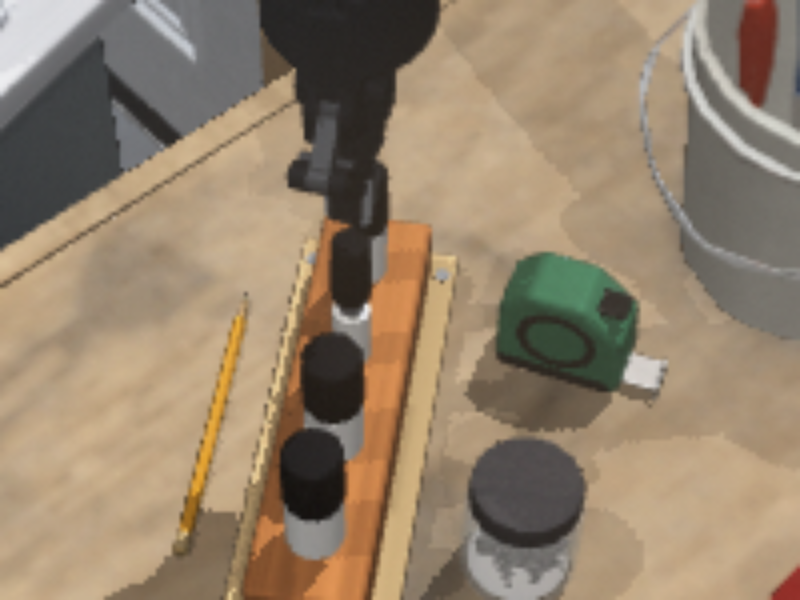

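View pics/w3.png

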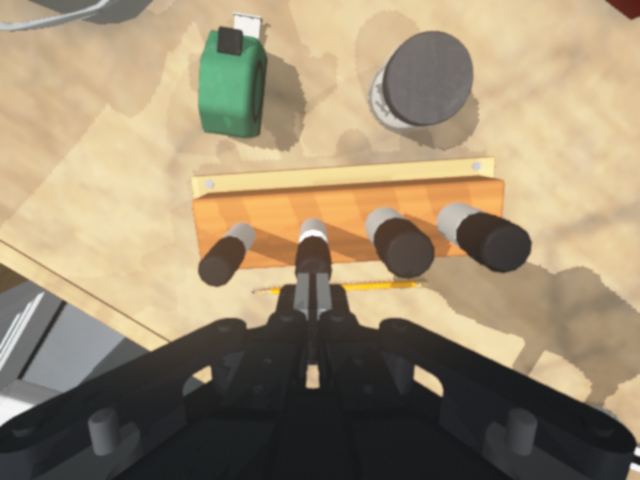

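Both thick caps now read the same height and no neck shows on the pressed one: (312, 475) in the side crop, (485, 240) in the wrist view. The fingers are over the slim cap at (312, 260) in the wrist view. Next I press it.

Request:
jog_arm(
  motion=[
    [-1,0,0,8,0],
    [-1,0,0,6,0],
    [-1,0,0,3,0],
    [-1,0,0,3,0],
    [-1,0,0,2,0],
    [-1,0,0,2,0],
    [-1,0,0,2,0],
    [-1,0,0,2,0],
    [-1,0,0,2,0],
    [-1,0,0,0,0],
  ],
)

```text
time: 5.93
tool_pos: [0.4577, -0.0915, 0.1368]
tcp_rot: [3.089, 0.571, -0.001]
wrist_force: [-2.1, -0.5, 3.8]
width: 0.004
grip_force: 1.9
```

Request:
jog_arm(
  motion=[
    [-1,0,0,1,0],
    [-1,0,0,1,0],
    [-1,0,0,1,0],
    [-1,0,0,0.5,0],
    [-1,0,0,0,0],
  ],
)

```text
time: 6.35
tool_pos: [0.4577, -0.0915, 0.1335]
tcp_rot: [3.089, 0.571, -0.001]
wrist_force: [-3.8, -1.0, 6.0]
width: 0.001
grip_force: 2.9
```

Request:
jog_arm(
  motion=[
    [-1,0,0,0.5,0],
    [-1,0,0,0.5,0],
    [-1,0,0,0,0],
  ],
)

```text
time: 6.6
tool_pos: [0.4577, -0.0915, 0.1325]
tcp_rot: [3.089, 0.571, -0.001]
wrist_force: [-3.9, -0.3, 5.9]
width: -0.003
grip_force: 3.1
```

Request:
jog_arm(
  motion=[
    [-1,0,0,0.5,0],
    [-1,0,0,0.5,0],
    [-1,0,0,0,0],
  ],
)

```text
time: 6.85
tool_pos: [0.4578, -0.0915, 0.132]
tcp_rot: [3.089, 0.571, -0.001]
wrist_force: [-4.5, -0.3, 8.6]
width: 0.003
grip_force: 4.4
```

Request:
jog_arm(
  motion=[
    [-1,0,0,0.5,0],
    [-1,0,0,0.5,0],
    [-1,0,0,0,0],
  ],
)

```text
time: 7.1
tool_pos: [0.4579, -0.0915, 0.1319]
tcp_rot: [3.089, 0.572, -0.001]
wrist_force: [-6.4, 0.3, 14.0]
width: 0.001
grip_force: 7.2
```

Request:
jog_arm(
  motion=[
    [-1,0,0,0.5,0],
    [-1,0,0,0.5,0],
    [-1,0,0,0,0],
  ],
)

```text
time: 7.35
tool_pos: [0.4581, -0.0915, 0.1318]
tcp_rot: [3.089, 0.571, -0.001]
wrist_force: [-10.0, 1.7, 21.4]
width: 0.001
grip_force: 10.0
```

Hard stop at 0.132. Next I lift clear and check.

Request:
jog_arm(
  motion=[
    [-1,0,0,-5,0],
    [-1,0,0,-25,0],
    [-1,0,0,-35,0],
    [-1,0,0,-35,0],
    [-1,-20,0,-20,0],
    [-1,-20,0,0,0],
    [-1,0,0,0,0],
    [-1,0,0,0,0],
  ],
)

```text
time: 8.02
tool_pos: [0.4206, -0.1057, 0.249]
tcp_rot: [3.089, 0.569, 0.002]
wrist_force: [0.6, 0.3, -0.1]
width: -0.004
grip_force: 0.0
```

```bash
python3 look.py pics/w4.png
python3 - <<'E'
from h import *
im,W=cloud("side"); cv2.imwrite("pics/s4.png",cv2.resize(im[150:300,220:420,::-1],None,fx=4,fy=4))
E
```

```text
[ 0.42064423 -0.10547232  0.24834425] 8.0667 0.0013710721406305158
[427 149  22  35 292] [ 0.5024 -0.1823  0.1239] [0.024 0.016 0.006] tool mm [ 48.9 101.  124.5]
[360 154  18  26  82] [ 0.4819 -0.1278  0.1214] [0.021 0.006 0.006] tool mm [ 49.2  42.7 127. ]
```

View pics/s4.png

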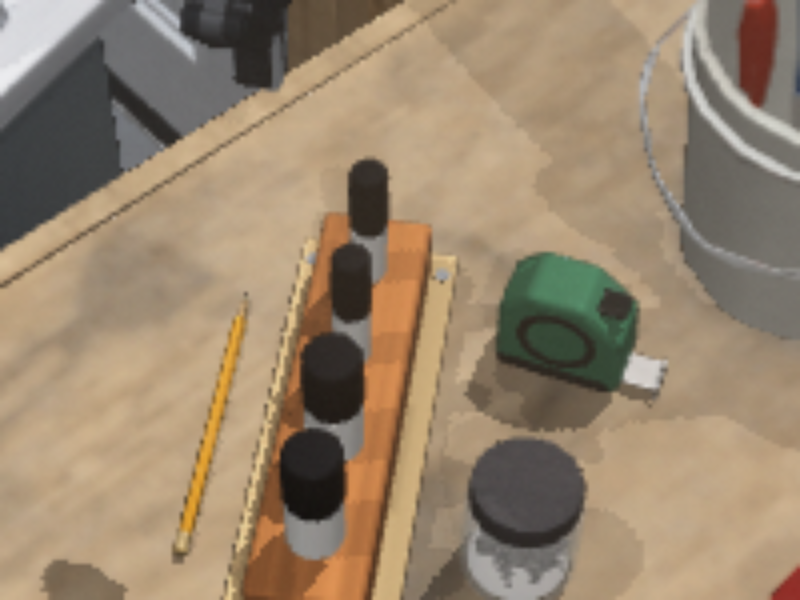

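All four caps are seated with no neck showing: slim at (368, 195) and (351, 285), thick at (333, 375) and (312, 475). The gripper is clear.

```bash
python3 -c "
from workcell import bot
print(bot.finish_job())"
```

```text
the job is handed in; nothing more can be done
None
```

Both half-on caps, thick and slim, are pressed fully home against their hard stops (tops at about 125 mm and 132 mm), and the job is handed in at about 8 s with the arm clear.

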